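# Load the night-feed bottle warmer and switch it on

### The arm

A 7-joint arm with a two-finger parallel gripper is mounted at the origin on the work surface. World frame = base frame: x ahead of the robot, y to its left, z up, the work surface at z = 0. Lengths are in mm, angles in degrees, forces in N, time in s.
With the tool pointing down it reaches from about 425 to 825 mm from the base axis. Payload 3.6 kg.
Tool frame: the origin (TCP) lies at the very end of the fingers, on their centre line; the grasp point (between the pads) lies bot.grip_depth behind it (bot.grip_depth is the distance from the TCP to the grasp point, in mm); y points along the fingers, x is the direction in which the jaws open and shut, and the axes are right-handed (so a half turn about y gives the same grasp; the last joint's range is limited). The gripper opens to 93 mm and grips with 3 to 60 N. Pads are 15 mm wide; open, the fingers measure 128 mm over their backs; the gripper's body (75 mm by 188 mm) begins 65 mm behind the grasp point.
Start: joints at [71.706, 35.231, -0.722, 81.555, 0.464, 63.22, -2.315], TCP at [187.624, -622.301, 218.64] pointing down, gripper open.
Joint ranges: [-178.69, 178.69], [-17.37, 117.87], [-77.05, 75.6], [15.02, 138.74], [-78.02, 258.01], [0.78, 113.62], [-162.83, 162.83]. Speed limits (degrees/s): [159.86, 159.86, 180, 180, 180, 180, 180].

### API

Orientations are given as [roll, pitch, yaw] about the fixed x, y, z axes, in that order (R = Rz(yaw) Ry(pitch) Rx(roll)).
In Python, from workcell import bot, viewer, workorder gives the robot as it stands.
- The arm moves only by the shell command python3 -m creep 'ROWS'. ROWS is JSON, a list of rows, each a list of 5 numbers: the shift along the world's x, y, z in mm, then the turn about the world's z in degrees, then the opening, from 0 (shut) to 1 (fully open). A call has 1 to 12 rows; each row shifts and turns the commanded pose from where the row before left it; what a row does not reach is not made up. A row lasts 1/10 s, in which the tool goes at most 50 mm and 8.59 degrees, less where a joint would pass 70% of its speed; a pose out of reach is approached as far as the arm can. A call is refused whole if a number of a shift passes 50 or a number of a turn 8.59, either way. A call with a gripper value outside its range is refused whole. The fingers move at their own pace and stop on an object; the grip force is fixed at half the most. Time passes only in rows, so rows that do not move let the fingers close. It gives the time, the measured TCP pose, the force and the opening at its end, in the units of the state.
- bot.read_state(): the state, without advancing time (a new reading comes with each control period).
- viewer.grab_frame(name): name is "scene" or "top" or "wrist"; returns a dict with "frame" (480x640x3 uint8, red, green, blue), "range_z" (480x640 float32, mm along the optical axis (not along the pixel's ray), 0 where there is no reading), "fovy" (degrees; the focal length in pixels is half the picture's height over the tangent of half this angle, whatever the lens; pixels are square), "cx", "cy" (the principal point, pixels), "dist" ([k1, k2, p1, p2, k3] as OpenCV has them; the pictures are not rectified), "pose" (4x4, takes a point from camera to world coordinates); the wrist camera has in their place "tool_from_camera" (4x4, takes a point from camera to tool coordinates, whose origin is the TCP and whose axes are the tool frame's). Camera axes: x right, y down, z forward; pixel columns grow to the right and rows downward; lengths in mm; the calibration is good to about 2 mm. A picture is of the moment at which its call begins: read the wrist's pose just before it.
- workorder.hand_in(): hands the job in, once; it reports no verdict.
The state is a dict: "t": time; "joints": joint angles; "qd": joint speeds; "tau": joint torques, N m; "ee_pos": TCP position; "tool_rot": TCP orientation; "wrist_force": force on the tool from outside, world axes, zero at the start; "torque": the same for the moment, N m; "grip_width": finger opening in mm.
Only numpy, scipy, OpenCV 4.12 (cv2) and the standard library are available. Lean on these libraries where they do the work, as an engineer would, in place of code of your own. Each camera call takes 0.05 s, during which the arm holds its last target.

### The job

Get the bottle warmer ready for the night: lay the flat-capped bottle across its ramp and let it roll down to the stops, then let the bottle with the long teat cover roll down behind it, so that they come out in that order. Set the glass bottles down on the ramp rather than dropping them, and only when both are in, flip the toggle switch over so that it snaps to its other side. Leave everything else on the counter where it is.

Things in the scene. Friction and masses are not known exactly. Their poses are not given: they have to be found in the camera images.
- short_bottle: Glass bottle ending in a flat white cap, 48 mm across, 14 mm long. Origin mid-body on the axis; own x from base to cap. Glass body 110 mm long, 53 mm diameter, bare for |x| < 32 mm (grip there); a 56 mm silicone ring, 20 mm wide, near each end (|x| 32 to 52), on which it rolls. 0.13 to 0.25 kg. Starts lying on the rack, axis 34 mm above the counter. 
- long_bottle: Glass bottle ending in a tapering white teat cover, 36 mm across, 47 mm long. Origin mid-body on the axis; own x from base to cap. Glass body 110 mm long, 53 mm diameter, bare for |x| < 32 mm (grip there); a 56 mm silicone ring, 20 mm wide, near each end (|x| 32 to 52), on which it rolls. 0.13 to 0.25 kg. Starts lying on the rack, axis 34 mm above the counter. 
- rack: Grey drying rack, fixed: a plate 170 x 270 x 6 mm, origin at the centre of its underside on the counter. The bottles lie along its x, at y = -65 and +65 mm, either one in either place, each held by four 7 mm high ribs under its sleeve rings, none in the middle.
- feeder: Gravity-feed bottle warmer, fixed. Origin on the counter under the ramp's low end, z up. Two rails (|x| 26 to 65 mm, open between) fall 10 degrees towards -y, from y = 215 (open end, 88 mm high) to y = 0 (50 mm high), where two 100 mm high stops stand. 6 mm curbs at |x| 65 to 70 flank the rails. A round white warmer, 124 mm across, 100 high, at y = -75, bears the toggle switch on top.
- front_seat (a point): Where the middle of the front bottle comes to rest, against the stops: feeder (0, 28, 83) mm. Axes as the feeder's. A bottle lies across the rails, its axis along feeder x, its 110 mm body between the curbs, its cap over either curb, and rolls down by itself when let go.
- second_seat (a point): Where the middle of the second bottle comes to rest, against the first: feeder (0, 83, 93) mm. Axes as the feeder's.
- loading_point (a point): Middle of a bottle resting on the rails near their open upper end, a good place to let a bottle go, with room for fingers above a bottle in the front seat: feeder (0, 148, 105) mm. Axes as the feeder's.
- switch_pivot (a point): Pivot of the toggle switch on top of the warmer, 106 mm above the counter. Axes as the feeder's; the bat swings in its x-z plane.
- bat_tip (a point): Centre of the 18 mm ball at the end of the steel bat, 56 mm from the pivot; the stem is 11 mm thick.
- toggle (a joint): Angle of the switch bat from upright, rad: off at -0.42, leaning to the feeder's -x (towards the robot); on at +0.42, leaning to +x. A spring holds it at either end (about 3 N at the tip moves it) and snaps it over once it has passed upright.
- jug: Small white ceramic jug, 105 mm high; a bystander to be left alone. Origin at its underside.
- pacifier_box: Round clear pacifier box with a white twist cap, 76 mm across, 63 mm high; a bystander to be left alone. Origin at its underside.
- mug: White mug, 80 mm across, 90 mm high; a bystander to be left alone. Origin at its underside.
- jar: Glass jar with steel lid, 70 mm across, 100 mm high; a bystander to be left alone. Origin at its underside.
- spoon: Spoon lying on the counter; a bystander to be left alone. Origin at its underside.
- bowl: White bowl, 130 mm across, 50 mm high; a bystander to be left alone. Origin at its underside.
- tin: Aluminium tin, 100 mm across, 120 mm high; a bystander to be left alone. Origin at its underside.
Mind the look-alikes: they are no part of the job. What is shaped like the long_bottle but pink is not meant.

How it is judged:
By the outcome, as a careful person would: the job done as asked, in the order asked, and still so for the second after the job is handed in, with the robot touching nothing.
It also fails if it takes over 72 s, if anything falls off the work surface, if the arm or the gripper's body presses on something with over 40 N, if the wrist force passes 120 N, or if a joint passes its speed limit or range.

## Working session

There is one attempt and no reset: what is moved stays moved. The work goes in short steps, Python scripts to look and compute and a shell command to move; the robot and the scene stay as the last step left them, time stands still between calls to the robot, and variables do not carry over. Pictures are saved under pics/ and viewed, and the job is handed in when it is done.

```bash
mkdir -p pics; ls; cat > h.py <<'E'
import numpy as np, cv2
from workcell import bot, viewer, workorder
def grab(n):
    f=viewer.grab_frame(n); np.save(f'pics/last_{n}.npy',f,allow_pickle=True); return f
def load(n): return np.load(f'pics/last_{n}.npy',allow_pickle=True).item()
def K(f):
    fl=240/np.tan(np.radians(f['fovy'])/2); return np.array([[fl,0,f['cx']],[0,fl,f['cy']],[0,0,1.]])
def rays(f,px):
    p=cv2.undistortPoints(np.array(px,float).reshape(-1,1,2),K(f),np.array(f['dist'],float)).reshape(-1,2)
    return np.c_[p,np.ones(len(p))]
def pts(f,px,T=None):
    T=f['pose'] if T is None else T
    px=np.array(px).reshape(-1,2); r=rays(f,px)
    z=f['range_z'][px[:,1].astype(int),px[:,0].astype(int)]
    return (r*z[:,None])@T[:3,:3].T+T[:3,3]
def plane(f,px,h,T=None):
    T=f['pose'] if T is None else T
    d=rays(f,px)@T[:3,:3].T; o=T[:3,3]
    return o+d*((h-o[2])/d[:,2])[:,None]
def proj(f,P,T=None):
    T=f['pose'] if T is None else T
    Ti=np.linalg.inv(T); 
    return cv2.projectPoints(np.array(P,float).reshape(-1,1,3),cv2.Rodrigues(Ti[:3,:3])[0],Ti[:3,3],K(f),np.array(f['dist'],float))[0].reshape(-1,2)
def save(f,name): cv2.imwrite(f'pics/{name}.png',f['frame'][:,:,::-1])
E
python3 - <<'E'
from h import *
print(bot.grip_depth, bot.read_state())
for n in ['scene','top','wrist']:
    f=grab(n); save(f,n+'0'); print(n,{k:f[k] for k in f if k not in('frame','range_z')})
E
```

```text
pics
18.8 {'t': 0.0, 'joints': array([71.70465195, 35.29087015, -0.72302007, 81.63983648,  0.46514621,
       63.22023775, -2.31304484]), 'qd': array([ 0.04170044,  0.01486553,  0.00497635,  0.02258463, -0.07889593,
        0.03367194, -0.03899299]), 'tau': array([ 2.19476560e-04, -4.58934402e+01,  2.08958318e-01, -1.65743870e+01,
       -6.10842090e-02,  2.04139226e-02,  2.27569503e-04]), 'ee_pos': array([ 187.39769676, -621.57437645,  217.47142801]), 'tool_rot': array([-90.00298836,   0.14801978, -73.21688274]), 'wrist_force': array([ 0.55652712, -0.85730911, -0.16068472]), 'torque': array([ 0.00461705, -0.00919789, -0.0472222 ]), 'grip_width': 93.0186407882751}
scene {'fovy': 55.65493349420741, 'cx': 325.6357725593694, 'cy': 244.01875807843186, 'dist': array([-0.11347909,  0.        ,  0.        ,  0.        ,  0.        ]), 'pose': array([[-2.96120532e-05,  6.70994402e-01, -7.41462415e-01,
         1.34960460e+03],
       [ 9.99993400e-01,  2.71360048e-03,  2.41576489e-03,
        -3.63425517e+01],
       [ 3.63299748e-03, -7.41457450e-01, -6.70990053e-01,
         8.71079061e+02
[... 433 characters left out ...]

       [ 2.16091725e-02, -1.38150847e-01, -9.90175432e-01,
         1.40057407e+03],
       [ 0.00000000e+00,  0.00000000e+00,  0.00000000e+00,
         1.00000000e+00]])}
wrist {'fovy': 69.65058615754805, 'cx': 314.2800321905049, 'cy': 244.9176181942505, 'dist': array([-0.03456988,  0.        ,  0.        ,  0.        ,  0.        ]), 'tool_from_camera': array([[ 9.99999843e-01,  4.31234852e-04,  3.58072663e-04,
        -4.79239489e-01],
       [-2.19643982e-04, -2.86257742e-01,  9.58152627e-01,
        -1.66539144e+02],
       [ 5.15689878e-04, -9.58152555e-01, -2.86257602e-01,
         8.00611932e+01],
       [ 0.00000000e+00,  0.00000000e+00,  0.00000000e+00,
         1.00000000e+00]])}
```

View pics/top0.png

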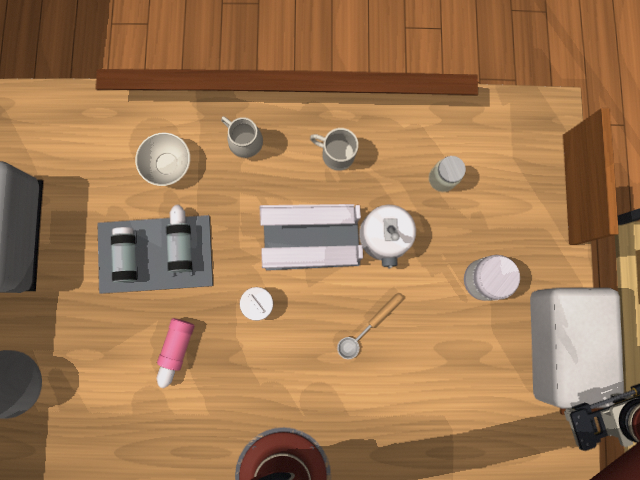

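View pics/scene0.png

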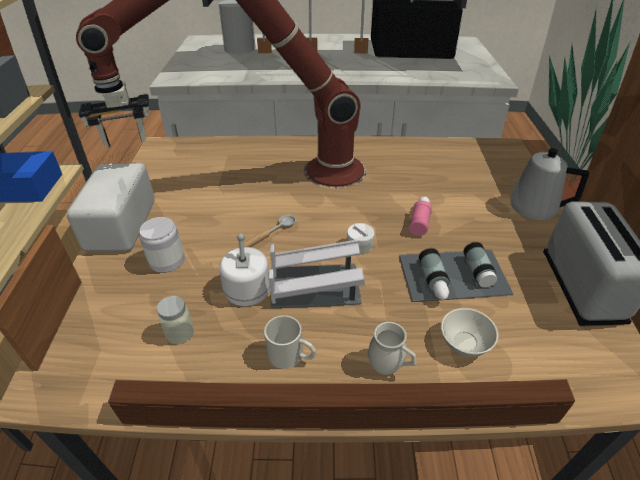

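View pics/wrist0.png

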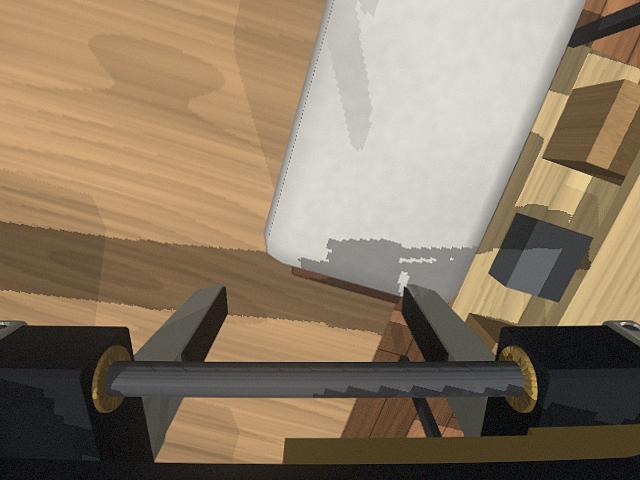

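The top view shows the flat-capped bottle at (124,255) and the long-teat bottle at (179,240), both on the rack. The pink look-alike is at (175,350). The ramp is at (310,237), with its open end to the left, and the warmer and switch are at (388,232).

Candidates:
- **Short bottle:** rack (124,255). Other white-capped things are the pacifier box at (256,303) and the jar at (450,172).
- **Long bottle:** rack (179,240), white/glass. The pink one at (175,350) is excluded.

Next I'll take a close crop and measure.

```bash
python3 - <<'E'
from h import *
f=load('top'); im=f['frame'][:,:,::-1]
a=cv2.resize(im[190:310,90:220],None,fx=4,fy=4,interpolation=cv2.INTER_CUBIC)
b=cv2.resize(im[190:310,250:425],None,fx=4,fy=4,interpolation=cv2.INTER_CUBIC)[:, :]
cv2.imwrite('pics/crop_a.png',a); cv2.imwrite('pics/crop_b.png',b)
# dark rings
g=im.max(2)
for nm,(x0,y0,x1,y1) in dict(short=(105,220,142,290),long=(160,200,197,285)).items():
    m=np.zeros(g.shape,np.uint8); m[y0:y1,x0:x1]=(g[y0:y1,x0:x1]<45)
    n,l,s,c=cv2.connectedComponentsWithStats(m)
    for i in range(1,n):
        if s[i,4]>40: print(nm,s[i],c[i].round(1),plane(f,[c[i]],34+20)[0].round(1), plane(f,[c[i]],62)[0].round(1))
# top-depth heights
yy,xx=np.mgrid[0:480,0:640]; P=pts(f,np.c_[xx.ravel(),yy.ravel()]).reshape(480,640,3); np.save('pics/P_top.npy',P)
for nm,(x0,y0,x1,y1),zz in [('rack',(95,210,217,300),(3,12)),('railN',(255,195,370,280),(45,100)),('warmer',(355,200,425,275),(90,108)),('tip',(375,210,410,250),(135,190))]:
    q=P[y0:y1,x0:x1].reshape(-1,3); q=q[(q[:,2]>zz[0])&(q[:,2]<zz[1])]
    if len(q): print(nm,len(q),q.min(0).round(0),q.max(0).round(0),q.mean(0).round(1), cv2.minAreaRect(q[:,:2].astype(np.float32)))
for nm,(x0,y0,x1,y1) in dict(short=(108,222,140,290),long=(164,200,195,280)).items():
    q=P[y0:y1,x0:x1].reshape(-1,3); q=q[q[:,2]>35]; print(nm,q.max(0).round(),q.min(0).round(), cv2.minAreaRect(q[:,:2].astype(np.float32)))
E
```

```text
short [111 235  26   9 188] [123.8 238.8] [535.2 372.4  54. ] [534.2 370.   62. ]
short [113 270  25  10 200] [125.4 274.8] [452.5 364.5  54. ] [452.  362.1  62. ]
long [167 225  24   9 171] [178.7 228.7] [560.1 246.2  54. ] [559.  244.5  62. ]
long [168 261  25   9 180] [180.1 265. ] [476.3 239.8  54. ] [475.7 238.1  62. ]
rack 5535 [398. 163.   3.] [613. 461.  12.] [501.5 308.1   7. ] ((505.911865234375, 311.78216552734375), (213.38446044921875, 295.6054382324219), 0.7783067226409912)
railN 4058 [ 471. -193.   45.] [623.  58. 100.] [547.1 -61.3  71.7] ((548.1470947265625, -67.9439468383789), (141.12646484375, 246.1278839111328), 3.353027820587158)
warmer 2025 [ 494. -290.   90.] [ 616. -157.  108.] [ 555.9 -228.4  100. ] ((556.7619018554688, -225.29672241210938), (118.54119873046875, 131.2071990966797), 3.1883347034454346)
tip 68 [ 526. -245.  135.] [ 551. -229.  172.] [ 536.4 -235.8  159.7] ((538.4357299804688, -236.91384887695312), (24.803802490234375, 16.047853469848633), 0.1926153600215912)
short [ 564.  405. 1401.] [368. -36.  35.] ((468.72625732421875, 181.7888641357422), (462.1335754394531, 130.5972900390625), 80.99374389648438)
long [ 621.  280. 1401.] [368. -36.  35.] ((447.90673828125, 153.48678588867188), (390.4410095214844, 130.3548583984375), 48.710453033447266)
```

View pics/crop_a.png

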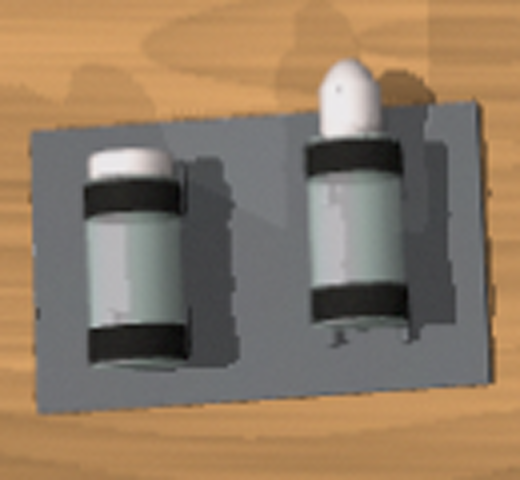

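View pics/crop_b.png

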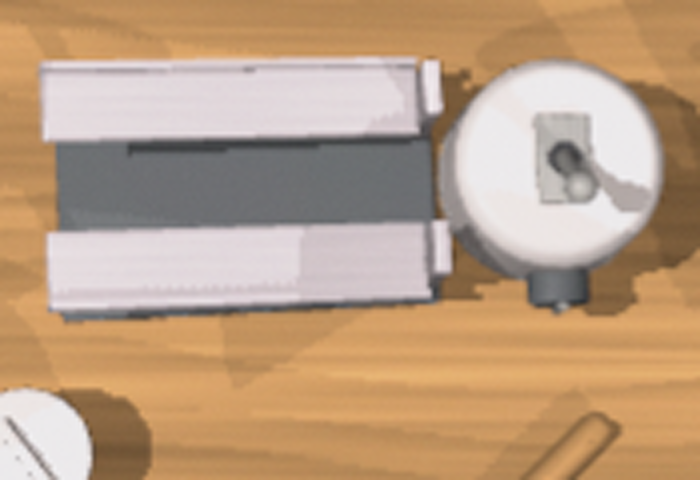

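Crop A confirms it: flat cap on the left bottle, white tapering cover on the right one, both clear glass. Now I'll refine the rack, bottle and feeder poses.

```bash
python3 - <<'E'
from h import *
f=load('top'); im=f['frame'][:,:,::-1].astype(int)
c=np.array([(32,132),(475,100),(492,383),(38,412)])/4+[90,190]
R=plane(f,c,6)[:,:2]; print('rack',R.round(1),R.mean(0).round(1)); 
for a,b in [(0,1),(3,2),(3,0),(2,1)]:
    d=R[b]-R[a]; print(np.linalg.norm(d).round(1), np.degrees(np.arctan2(d[1],d[0])).round(2))
# bottle glass: ring centres, mid between silhouettes on z=34 plane for y, z~57 for along-axis
for nm,p in dict(short=[(125.4,274.8),(123.8,238.8)],long=[(180.1,265.),(178.7,228.7)]).items():
    A=plane(f,p,34); B=plane(f,p,57); print(nm,'y on axis',A[:,1].round(1),'x',B[:,0].round(1), A[:,0].round(1))
# rails
P=np.load('pics/P_top.npy')
q=P[195:280,250:372].reshape(-1,3); q=q[(q[:,2]>47)&(q[:,2]<100)]
for y0 in range(-150,60,20):
    s=q[(q[:,1]>y0)&(q[:,1]<y0+20)]; 
    xs=np.sort(s[:,0]); g=np.diff(xs); k=g.argmax(); print(y0+10,len(s),xs[0].round(1),xs[k].round(1),xs[k+1].round(1),xs[-1].round(1),'mid',((xs[0]+xs[-1])/2).round(1), 'z',np.median(s[:,2]).round(1))
print('ymax',np.sort(q[:,1])[-20:].round(1))
st=q[(q[:,2]>90)&(q[:,1]<-100)]; print('stops',len(st),st.min(0),st.max(0))
w=P[195:280,355:425].reshape(-1,3); w=w[abs(w[:,2]-100)<4]; print('warmer top',len(w),cv2.minEnclosingCircle(w[:,:2].astype(np.float32)),np.median(w,0))
t=P[205:255,370:415].reshape(-1,3); t=t[(t[:,2]>145)&(t[:,2]<190)]; print('ball',len(t),t.mean(0),t.max(0),t.min(0))
for n,r in dict(pac=(238,285,275,322)).items():
    w=P[r[1]:r[3],r[0]:r[2]].reshape(-1,3); w=w[(w[:,2]>50)&(w[:,2]<80)]; print(n,cv2.minEnclosingCircle(w[:,:2].astype(np.float32)),w[:,2].max())
E
```

```text
rack [[578.6 451.5]
 [600.8 185.5]
 [432.2 170.2]
 [411.6 438.6]] [505.8 311.4]
266.9 -85.23
269.2 -85.62
167.5 4.43
169.3 5.2
short y on axis [370.5 378.4] x [452.2 534.8] [453.7 537.7]
long y on axis [243.9 250.4] x [476.1 559.7] [478.  562.9]
-140 327 481.6 524.2 577.7 622.0 mid 551.8 z 54.9
-120 335 480.5 524.3 576.4 621.4 mid 551.0 z 58.5
-100 359 479.3 523.3 575.7 620.1 mid 549.7 z 62.2
-80 339 477.9 522.8 574.2 619.2 mid 548.5 z 65.6
-60 332 477.3 521.6 573.7 618.4 mid 547.9 z 69.1
-40 354 475.6 519.2 570.9 615.1 mid 545.4 z 72.4
-20 357 474.7 518.8 570.4 614.2 mid 544.4 z 75.9
0 348 473.8 517.9 569.6 612.9 mid 543.4 z 79.6
20 359 472.2 517.3 568.4 612.9 mid 542.6 z 83.3
40 353 471.2 514.4 567.4 611.3 mid 541.2 z 86.8
60 91 471.3 513.6 567.8 610.5 mid 540.9 z 88.6
ymax [54.8 54.8 55.  55.  55.3 55.3 57.1 57.1 57.1 57.2 57.2 57.2 57.3 57.3
 57.4 57.5 57.5 57.5 57.5 57.6]
stops 181 [ 494.78244987 -192.72628481   90.0600982 ] [ 612.41829073 -156.72254458   99.99983717]
warmer top 1511 ((554.7250366210938, -212.749755859375), 77.13988494873047) [ 557.70802603 -227.06669818  100.26919663]
ball 59 [ 534.70977132 -236.16434974  162.93738473] [ 547.2131359  -228.89834954  172.38483223] [ 526.03818626 -244.95710896  145.16440344]
pac ((391.8918151855469, 64.58183288574219), 38.01668167114258) 71.26303340012737
```

```bash
python3 -m creep '[[0,0,40,0,1],[10,10,40,0,1],[32,30,0,-1.2,1],[32,30,0,-1.2,1],[32,30,0,-1.2,1],[32,30,0,-1.2,1],[32,30,0,-1.2,1],[32,30,0,-1.2,1],[32,30,0,-1.2,1],[32,30,0,-1.2,1],[32,30,0,-1.2,1],[0,0,0,0,1]]'
```

```text
t: 1.35
ee_pos: [491.7, -334.1, 298.0]
tool_rot: [-89.8, 0.3, -83.2]
wrist_force: [-0.2, 0.2, 0.9]
grip_width: 92.8
```

```bash
python3 -m creep '[[0,40,0,-0.5,1],[10,45,0,-0.5,1],[0,45,0,-0.5,1],[0,45,0,-0.3,1],[0,40,0,0,1],[0,0,0,0,1],[0,0,0,0,1]]'
python3 - <<'E'
from h import *
s=bot.read_state(); f=grab('wrist'); save(f,'wrist1')
np.save('pics/w1_state.npy',np.r_[s['ee_pos'],s['tool_rot']])
E
```

```text
t: 2.05
ee_pos: [495.4, -126.9, 298.7]
tool_rot: [-90.0, -0.0, -85.7]
wrist_force: [-0.7, -1.6, -0.3]
grip_width: 93.0
```

View pics/wrist1.png

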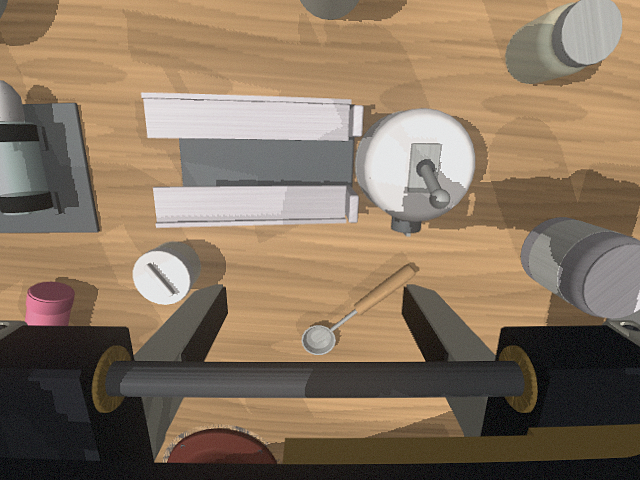

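The wrist view shows the whole feeder. The rails run from x=145 (open end) to x=358 (stops), the warmer is at (417,163), and the switch ball is at (441,199) leaning towards the robot. I'll measure those points.

```bash
cat >> h.py <<'E'
from scipy.spatial.transform import Rotation as Ro
def wT(f,s):
    T=np.eye(4); T[:3,:3]=Ro.from_euler('xyz',s[3:],degrees=True).as_matrix(); T[:3,3]=s[:3]; return T@f['tool_from_camera']
E
python3 - <<'E'
from h import *
f=load('wrist'); s=np.load('pics/w1_state.npy'); T=wT(f,s)
yy,xx=np.mgrid[0:480,0:640]; px=np.c_[xx.ravel(),yy.ravel()]
P=pts(f,px,T).reshape(480,640,3); P[f['range_z']==0]=np.nan
q=P[80:235,130:370].reshape(-1,3); q=q[(q[:,2]>47)&(q[:,2]<97)]
print('counter z',np.nanmedian(P[240:260,240:300,2]))
mids=[]
for y0 in range(-150,60,20):
    k=q[(q[:,1]>y0)&(q[:,1]<y0+20)]; 
    if len(k)<20: continue
    xs=np.sort(k[:,0]); print(y0+10,len(k),xs[0].round(1),xs[-1].round(1),'mid',((xs[0]+xs[-1])/2).round(1),'z',np.median(k[:,2]).round(1)); mids.append((y0+10,(xs[0]+xs[-1])/2))
m=np.array(mids); print('yaw',-np.degrees(np.arctan(np.polyfit(m[:,0],m[:,1],1))))
print('ymax',np.sort(q[:,1])[-30::5].round(1))
w=P[90:240,345:490].reshape(-1,3); st=w[(w[:,2]>97)&(w[:,2]<103)]
top=P[100:235,372:480].reshape(-1,3); top=top[abs(top[:,2]-100)<2.5]; print('warmer',len(top),cv2.minEnclosingCircle(top[:,:2].astype(np.float32)),np.median(top,0))
a=P[90:220,345:364].reshape(-1,3); a=a[(a[:,2]>96)&(a[:,2]<104)]; print('stops',a.min(0),a.max(0))
b=P[140:215,405:460].reshape(-1,3); b=b[(b[:,2]>140)&(b[:,2]<190)]; print('ball',len(b),b.min(0),b.max(0)); 
g=P[185:215,430:455].reshape(-1,3); g=g[(g[:,2]>150)&(g[:,2]<180)]; A=np.c_[2*g,np.ones(len(g))]; c=np.linalg.lstsq(A,(g**2).sum(1),rcond=None)[0]; print('sphere',c[:3],np.sqrt(c[3]+c[:3]@c[:3]))
print(plane(f,[(441,199)],157,T))
# rack bottle
l=P[110:220,0:50].reshape(-1,3); l=l[l[:,2]>55]; print('long ridge',l.mean(0),l[:,2].max())
E
```

```text
counter z 0.09548393199526117
-140 1378 483.7 623.5 mid 553.6 z 54.3
-120 1408 481.9 622.5 mid 552.2 z 57.7
-100 1447 480.8 621.4 mid 551.1 z 61.2
-80 1487 479.2 620.4 mid 549.8 z 64.7
-60 1501 478.5 618.7 mid 548.6 z 68.3
-40 1530 478.0 616.9 mid 547.4 z 71.9
-20 1572 476.1 615.9 mid 546.0 z 75.4
0 1606 474.3 615.1 mid 544.7 z 79.0
20 1659 472.4 614.3 mid 543.4 z 82.6
40 1689 471.9 612.6 mid 542.3 z 86.1
60 375 477.0 611.4 mid 544.2 z 87.8
yaw [  3.18020634 -89.894936  ]
ymax [56.6 56.9 57.  57.1 57.4 57.7]
warmer 6513 ((558.8716430664062, -234.5452880859375), 55.095733642578125) [ 563.94125644 -228.34795201  100.33042438]
stops [ 498.24304868 -173.09550013   96.08497273] [ 614.01336117 -157.29692307  102.46450763]
ball 434 [ 526.82881779 -243.75693214  140.04404554] [ 548.87408486 -226.82766012  167.24947193]
sphere [ 535.32318759 -236.19794581  157.10704552] 9.376165872812585
[[ 534.94171979 -238.16432351  157.        ]]
long ridge [511.38171706 239.42354371  58.9594919 ] 64.03750524837665
```

```bash
python3 -m creep '[[0,40,0,0.1,1],[0,45,0,0.1,1],[0,45,0,0.1,1],[0,45,0,0.1,1],[0,45,0,0,1],[0,45,0,0,1],[0,45,0,0,1],[0,45,0,0,1],[0,45,-20,0,1],[0,35,-20,0,1],[0,0,0,0,1],[0,0,0,0,1]]'
python3 - <<'E'
from h import *
s=bot.read_state(); f=grab('wrist'); save(f,'wrist2')
np.save('pics/w2_state.npy',np.r_[s['ee_pos'],s['tool_rot']]); print(s['joints'].round(),s['ee_pos'].round(1))
E
```

```text
t: 3.3
ee_pos: [496.6, 306.1, 257.5]
tool_rot: [-90.1, -0.1, -85.5]
wrist_force: [0.5, -1.2, 0.7]
grip_width: 93.0
[ -26.   28.  -13.   89.    7.   64. -125.] [496.6 306.1 257.5]
```

View pics/wrist2.png

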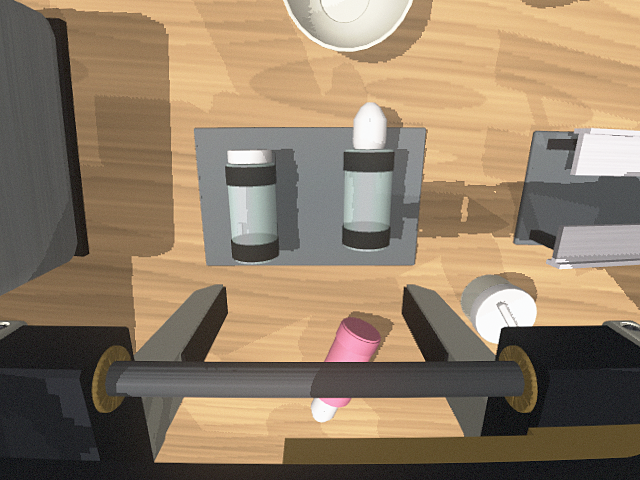

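The short bottle's rings are at (250,176) and (254,249), the long one's at (368,160) and (366,236). I'll measure both axes.

```bash
python3 - <<'E'
from h import *
f=load('wrist'); s=np.load('pics/w2_state.npy'); T=wT(f,s)
im=f['frame']; g=im.max(2)
for nm,(x0,y0,x1,y1) in dict(short=(222,150,282,266),long=(338,140,398,255)).items():
    m=np.zeros(g.shape,np.uint8); m[y0:y1,x0:x1]=(g[y0:y1,x0:x1]<50)
    n,l,st,c=cv2.connectedComponentsWithStats(m); cs=[]
    for i in range(1,n):
        if st[i,4]>400:
            A=plane(f,[c[i]],34,T)[0]; B=plane(f,[c[i]],58,T)[0]; print(nm,st[i],c[i].round(1),'z34',A.round(1),'z58',B.round(1))
            ys,xs=np.where(l==i); P=pts(f,np.c_[xs,ys],T); P=P[(P[:,2]>40)&(P[:,2]<70)]
            # cylinder fit in plane perp. axis
            A2=np.c_[2*P[:,1:],np.ones(len(P))]; q=np.linalg.lstsq(A2,(P[:,1:]**2).sum(1),rcond=None)[0]
            print('  circ y,z',q[:2].round(1),'r',np.sqrt(q[2]+q[:2]@q[:2]).round(1),'x range',np.percentile(P[:,0],[2,98]).round(1),'zmax',np.percentile(P[:,2],98).round(1))
E
python3 - <<'E'
from h import *
f=load('wrist'); s=np.load('pics/w2_state.npy'); T=wT(f,s)
im=f['frame']; g=im.max(2)
print(g[176,225:275:5],g[249,230:280:5])
for nm,(x0,y0,x1,y1) in dict(short=(222,160,282,266),long=(338,145,398,255)).items():
    m=np.zeros(g.shape,np.uint8); m[y0:y1,x0:x1]=(g[y0:y1,x0:x1]<60)
    m=cv2.morphologyEx(m,cv2.MORPH_OPEN,np.ones((5,5)))
    n,l,st,c=cv2.connectedComponentsWithStats(m)
    for i in range(1,n):
        if st[i,4]>150:
            A=plane(f,[c[i]],34,T)[0]; B=plane(f,[c[i]],58,T)[0]; print(nm,st[i],c[i].round(1),'z34',A.round(1),'z58',B.round(1))
            ys,xs=np.where(l==i); P=pts(f,np.c_[xs,ys],T); P=P[(P[:,2]>40)&(P[:,2]<70)]
            A2=np.c_[2*P[:,1:],np.ones(len(P))]; q=np.linalg.lstsq(A2,(P[:,1:]**2).sum(1),rcond=None)[0]
            print('  circ y,z',q[:2].round(1),'r',np.sqrt(q[2]+q[:2]@q[:2]).round(1),'x range',np.percentile(P[:,0],[2,98]).round(1),'zmax',np.percentile(P[:,2],98).round(1))
E
```

```text
[108  65  69  70  66  70  67  67  59  57] [145  64  66  63  67  71  60  58  54  54]
```

```bash
python3 - <<'E'
from h import *
f=load('wrist'); s=np.load('pics/w2_state.npy'); T=wT(f,s)
im=f['frame'].astype(int); g=im.max(2)
for nm,(x0,y0,x1,y1) in dict(short=(220,155,277,268),long=(341,145,395,255)).items():
    m=np.zeros(g.shape,np.uint8); m[y0:y1,x0:x1]=(g[y0:y1,x0:x1]<76)
    m=cv2.morphologyEx(m,cv2.MORPH_OPEN,np.ones((5,5)))
    n,l,st,c=cv2.connectedComponentsWithStats(m)
    for i in range(1,n):
        if st[i,4]>150:
            A=plane(f,[c[i]],34,T)[0]; B=plane(f,[c[i]],58,T)[0]; print(nm,st[i],c[i].round(1),'z34',A.round(1),'z58',B.round(1))
            ys,xs=np.where(l==i); P=pts(f,np.c_[xs,ys],T); P=P[(P[:,2]>40)&(P[:,2]<70)]
            A2=np.c_[2*P[:,1:],np.ones(len(P))]; q=np.linalg.lstsq(A2,(P[:,1:]**2).sum(1),rcond=None)[0]
            print('  circ y,z',q[:2].round(1),'r',np.sqrt(q[2]+q[:2]@q[:2]).round(1),'x range',np.percentile(P[:,0],[2,98]).round(1),'zmax',np.percentile(P[:,2],98).round(1))
E
```

```text
short [226 166  51  20 895] [251.  176.1] z34 [534.3 379.9  34. ] z58 [536.9 375.8  58. ]
  circ y,z [380.1  35.2] r 27.2 x range [527.2 546.9] zmax 63.3
short [232 242  45  20 717] [254.2 252.1] z34 [445.3 373.6  34. ] z58 [453.4 369.9  58. ]
  circ y,z [372.7  34.9] r 27.1 x range [443.2 463. ] zmax 62.8
long [344 152  50  20 890] [368.6 161.7] z34 [560.1 251.   34. ] z58 [561.1 254.8  58. ]
  circ y,z [251.7  35.6] r 26.8 x range [551.6 570.9] zmax 63.1
long [342 230  48  19 764] [365.8 239.2] z34 [471.6 243.3  34. ] z58 [478.  247.6  58. ]
  circ y,z [244.4  34.9] r 27.1 x range [467.9 487.7] zmax 63.0
```

```bash
python3 - <<'E'
from h import *
f=load('wrist'); s=np.load('pics/w2_state.npy'); T=wT(f,s)
yy,xx=np.mgrid[0:290,0:180]; P=pts(f,np.c_[xx.ravel(),yy.ravel()],T); z=f['range_z'][yy.ravel(),xx.ravel()]
P=P[(z>0)&(P[:,2]>20)]; print(P.min(0).round(),P.max(0).round())
Pt=np.load('pics/P_top.npy')[150:300,0:60].reshape(-1,3); Pt=Pt[(Pt[:,2]>20)&(Pt[:,2]<400)]; print(Pt.min(0).round(),Pt.max(0).round(), np.percentile(Pt[:,1],[1,5]))
E
python3 -m creep '[[0,40,-20,0.4,1],[-1.5,30,-40,0,1],[0,0,-45,0,1],[0,0,0,0,1],[0,0,0,0,1]]'
```

```text
[417. 588.  20.] [690. 616. 140.]
[409. 586.  20.] [688. 657. 192.] [587.80773612 588.82400003]
t: 3.85
ee_pos: [496.2, 375.2, 154.6]
tool_rot: [-89.9, -0.1, -85.3]
wrist_force: [0.9, -0.0, 0.5]
grip_width: 93.3
```

```bash
python3 -m creep '[[-1,1,-40,0.3,1],[0,0,-40,0,1],[0,0,-30,0,1],[0,0,-18,0,1],[0,0,-10,0,1],[0,0,0,0,1],[0,0,0,0,1]]'
```

```text
t: 4.55
ee_pos: [495.1, 379.2, 18.0]
tool_rot: [-89.8, 0.1, -84.8]
wrist_force: [-0.1, 0.9, 0.4]
grip_width: 93.3
```

```bash
python3 -m creep '[[0,-2,-1,0,1],[0,0,0,0,0.7],[0,0,0,0,0.6],[0,0,0,0,0.4],[0,0,0,0,0.2],[0,0,0,0,0.2],[0,0,0,0,0.2],[0,0,0,0,0.2],[0,0,0,0,0.2]]'
```

```text
t: 5.45
ee_pos: [493.0, 376.3, 14.6]
tool_rot: [-90.0, -0.0, -84.7]
wrist_force: [-0.4, -1.2, 1.0]
grip_width: 52.4
```

```bash
python3 -m creep '[[0,0,15,0,0.2],[0,0,30,0,0.2],[0,0,40,0,0.2],[0,0,40,0,0.2],[0,-15,30,0,0.2],[0,-30,0,0,0.2],[5,-40,0,-0.3,0.2],[7,-40,0,-0.4,0.2],[7,-40,0,-0.4,0.2],[7,-40,0,-0.4,0.2],[7,-40,0,-0.2,0.2],[0,0,0,0,0.2]]'
```

```text
t: 6.65
ee_pos: [527.5, 122.7, 170.1]
tool_rot: [-90.0, -0.4, -87.1]
wrist_force: [-0.3, 0.1, -1.9]
grip_width: 52.4
```

```bash
python3 -m creep '[[7,-40,0,0,0.2],[7,-40,0,0,0.2],[6,-35,0,0,0.2],[0,-20,0,0,0.2],[0,0,0,0,0.2],[0,0,0,0,0.2]]'
python3 - <<'E'
from h import *
f=grab('scene'); save(f,'scene1'); s=bot.read_state(); f=grab('wrist'); save(f,'wrist3'); print(s['ee_pos'],s['tool_rot'],s['grip_width'],s['wrist_force'])
E
```

```text
t: 7.25
ee_pos: [546.1, -2.3, 170.1]
tool_rot: [-90.0, 0.1, -86.4]
wrist_force: [-0.6, 1.3, -1.9]
grip_width: 52.5
[546.06049311  -1.2155838  170.06075206] [-89.96478718   0.09979026 -86.29407598] 52.31700501204306 [-0.08883317  0.53912479 -1.70764418]
```

View pics/wrist3.png

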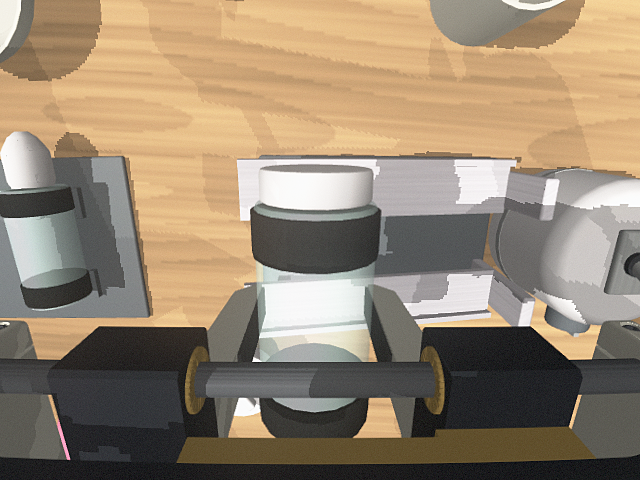

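View pics/scene1.png

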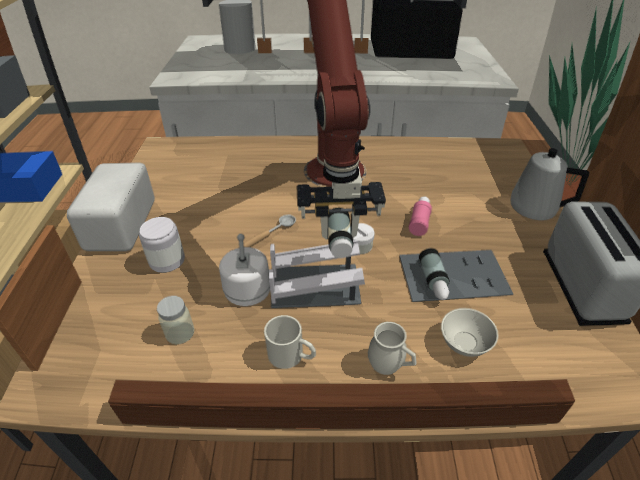

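```bash
python3 -m creep '[[-2,-9,-20,0,0.2],[0,0,-25,0,0.2],[0,0,-20,0,0.2],[0,0,-10,0,0.2],[0,0,0,0,0.2],[0,0,0,0,0.2]]'
```

```text
t: 7.95
ee_pos: [544.8, -11.3, 95.3]
tool_rot: [-89.9, 0.0, -86.3]
wrist_force: [0.2, -0.7, -1.4]
grip_width: 52.0
```

```bash
python3 -m creep '[[0,0,-3,0,0.2],[0,0,-2,0,0.2],[0,0,-1,0,0.2],[0,0,0,0,0.2]]'; python3 -m creep '[[0,0,-1,0,0.2],[0,0,-1,0,0.2],[0,0,0,0,0.2]]'
```

```text
t: 8.35
ee_pos: [544.1, -12.4, 88.8]
tool_rot: [-90.0, -0.0, -86.4]
wrist_force: [-0.5, 0.2, -2.1]
grip_width: 52.0
t: 8.65
ee_pos: [544.1, -12.4, 86.7]
tool_rot: [-90.0, -0.0, -86.4]
wrist_force: [-0.1, 0.8, -1.9]
grip_width: 52.6
```

```bash
python3 -m creep '[[0,0,-1,0,0.2],[0,0,0,0,0.2]]'; python3 -m creep '[[0,0,-1,0,0.2],[0,0,0,0,0.2]]'; python3 -m creep '[[0,0,-1,0,0.2],[0,0,0,0,0.2]]'
```

```text
t: 8.85
ee_pos: [544.0, -12.4, 86.0]
tool_rot: [-90.0, -0.0, -86.4]
wrist_force: [-1.6, 0.3, 1.8]
grip_width: 52.4
t: 9.05
ee_pos: [544.1, -12.4, 85.8]
tool_rot: [-90.0, -0.0, -86.4]
wrist_force: [-3.6, -0.2, 7.3]
grip_width: 52.1
t: 9.25
ee_pos: [544.1, -12.4, 85.8]
tool_rot: [-90.0, -0.0, -86.4]
wrist_force: [-4.9, -0.3, 13.6]
grip_width: 52.4
```

```bash
python3 -m creep '[[0,0,1,0,0.2],[0,0,1,0,0.6],[0,0,0,0,0.7],[0,-4,0,0,0.75],[0,-2,25,0,0.8],[0,0,40,0,0.8],[0,0,40,0,0.8],[0,0,30,0,1],[0,0,0,0,1],[0,0,0,0,1]]'
python3 - <<'E'
from h import *
s=bot.read_state(); f=grab('wrist'); save(f,'wrist4'); f=grab('scene'); save(f,'scene2')
E
```

```text
t: 10.25
ee_pos: [544.1, -18.6, 220.7]
tool_rot: [-90.0, -0.0, -86.4]
wrist_force: [-0.5, -0.2, -0.2]
grip_width: 91.1
```

View pics/wrist4.png

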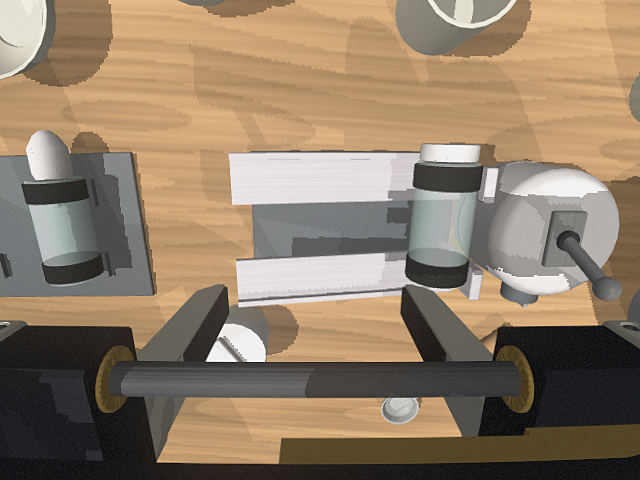

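View pics/scene2.png

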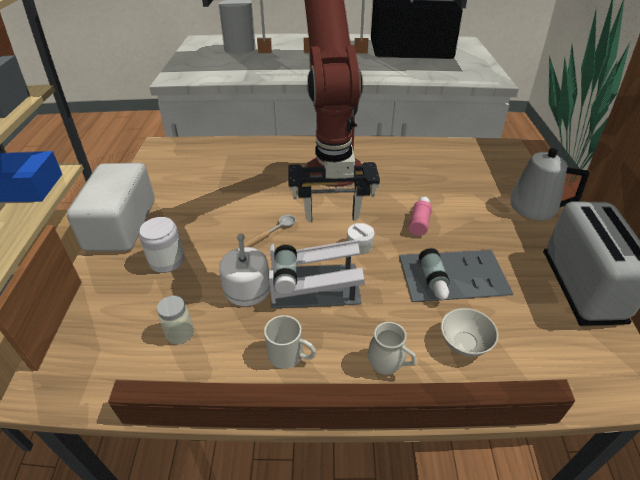

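The short bottle rolled down square and lies at the stops (wrist view 445,225). Next is the long one.

```bash
python3 -m creep '[[-3,30,0,0.3,1],[-4,43,0,0.3,1],[-4,43,0,0.3,1],[-4,43,0,0.3,1],[-4,43,0,0.2,1],[-4,43,0,0.1,1],[-1.5,20,-20,0,1],[0,0,-40,0,1],[0,0,-30,0,1],[0,0,0,0,1],[0,0,0,0,1]]'
```

```text
t: 11.45
ee_pos: [519.2, 246.4, 129.7]
tool_rot: [-90.1, -0.0, -84.9]
wrist_force: [-1.0, 0.1, 0.0]
grip_width: 92.8
```

```bash
python3 -m creep '[[0,1,-40,0,1],[0,0.5,-40,0,1],[0,0,-20,0,1],[0,0,-10,0,1],[0,0,-4,0,1],[0,0,0,0,1]]'
```

```text
t: 12.05
ee_pos: [520.7, 248.7, 17.7]
tool_rot: [-89.9, 0.1, -84.9]
wrist_force: [0.9, 0.7, 0.7]
grip_width: 92.7
```

```bash
python3 -m creep '[[0,0,0,0,0.7],[0,0,0,0,0.6],[0,0,0,0,0.4],[0,0,0,0,0.2],[0,0,0,0,0.2],[0,0,0,0,0.2],[0,0,0,0,0.2],[0,0,0,0,0.2]]'
```

```text
t: 12.85
ee_pos: [519.6, 248.0, 16.8]
tool_rot: [-90.0, -0.0, -84.9]
wrist_force: [0.1, -0.9, 2.1]
grip_width: 52.3
```

```bash
python3 -m creep '[[0,0,15,0,0.2],[0,0,30,0,0.2],[0,0,40,0,0.2],[0,0,40,0,0.2],[0,-20,30,0,0.2],[4,-40,0,-0.3,0.2],[5,-40,0,-0.3,0.2],[5,-40,0,-0.3,0.2],[5,-40,0,-0.3,0.2],[5,-40,0,-0.3,0.2],[1,-30,0,0,0.2],[0,0,0,0,0.2]]'
```

```text
t: 14.05
ee_pos: [544.0, -9.1, 170.7]
tool_rot: [-90.1, -0.3, -87.0]
wrist_force: [-0.7, -0.3, -1.9]
grip_width: 52.3
```

```bash
python3 -m creep '[[0,-7,0,0,0.2],[0,0,0,0,0.2],[0,0,0,0,0.2]]'
python3 - <<'E'
from h import *
s=bot.read_state(); f=grab('wrist'); save(f,'wrist5'); print(s['ee_pos'])
E
```

```text
t: 14.35
ee_pos: [544.5, -7.3, 171.5]
tool_rot: [-90.0, 0.1, -86.3]
wrist_force: [-0.9, 0.2, -2.1]
grip_width: 52.5
[544.45822109  -7.33527358 171.53793749]
```

View pics/wrist5.png

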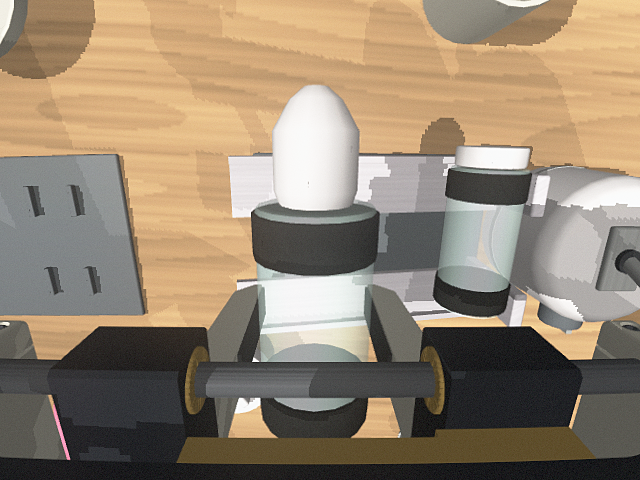

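The long bottle is held centred over the ramp, and the short one sits at the stops (483,225). Lowering.

```bash
python3 -m creep '[[0,-1,-20,0,0.2],[0,0,-28,0,0.2],[0,0,-20,0,0.2],[0,0,-9,0,0.2],[0,0,0,0,0.2],[0,0,-1,0,0.2],[0,0,0,0,0.2]]'
```

```text
t: 15.1
ee_pos: [545.6, -9.5, 94.7]
tool_rot: [-89.9, 0.0, -86.4]
wrist_force: [0.7, 0.7, -1.8]
grip_width: 52.5
```

```bash
python3 -m creep '[[0,0,-2,0,0.2],[0,0,-1,0,0.2],[0,0,0,0,0.2]]';python3 -m creep '[[0,0,-1,0,0.2],[0,0,0,0,0.2]]'
```

```text
t: 15.4
ee_pos: [544.6, -9.9, 90.8]
tool_rot: [-90.0, -0.0, -86.4]
wrist_force: [0.4, 0.4, -2.4]
grip_width: 52.1
t: 15.6
ee_pos: [544.6, -9.9, 89.6]
tool_rot: [-90.0, 0.0, -86.4]
wrist_force: [0.6, -1.1, -1.8]
grip_width: 52.5
```

```bash
python3 -m creep '[[0,0,-1,0,0.2],[0,0,0,0,0.2]]';python3 -m creep '[[0,0,-1,0,0.2],[0,0,0,0,0.2]]'
```

```text
t: 15.8
ee_pos: [544.5, -9.8, 88.5]
tool_rot: [-90.0, 0.0, -86.4]
wrist_force: [-0.2, -0.3, -1.8]
grip_width: 52.4
t: 16.0
ee_pos: [544.7, -9.8, 87.8]
tool_rot: [-90.0, 0.0, -86.4]
wrist_force: [-1.0, 0.3, -1.2]
grip_width: 52.1
```

```bash
python3 -m creep '[[0,0,-1,0,0.2],[0,0,0,0,0.2]]'
```

```text
t: 16.2
ee_pos: [544.8, -9.8, 87.8]
tool_rot: [-90.0, -0.0, -86.4]
wrist_force: [-3.0, 0.5, 6.1]
grip_width: 52.0
```

```bash
python3 -m creep '[[0,0,0.5,0,0.2],[0,0,0,0,0.6],[0,0,0,0,0.7],[0,-4,0,0,0.75],[0,-2,25,0,0.8],[0,0,40,0,0.8],[0,0,40,0,0.8],[0,0,30,0,1],[0,0,0,0,1],[0,0,0,0,1],[0,0,0,0,1],[0,0,0,0,1]]'
python3 - <<'E'
from h import *
s=bot.read_state(); f=grab('wrist'); save(f,'wrist6'); f=grab('top'); save(f,'top2')
E
```

```text
t: 17.4
ee_pos: [543.6, -16.0, 220.5]
tool_rot: [-90.2, 0.0, -86.4]
wrist_force: [0.2, 0.0, 0.1]
grip_width: 92.6
```

View pics/wrist6.png

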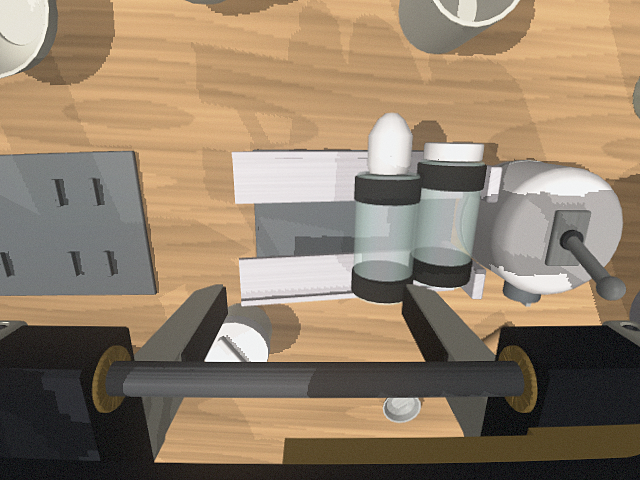

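Both are in, in order: the short bottle at the stops (447,215) and the long one behind it (387,235). Now the switch, with closed fingers pushing the ball towards +x.

```bash
python3 -m creep '[[-10,-40,0,0,0.5],[-10,-45,0,0,0],[-10,-45,0,0,0],[-10,-45,0,0,0],[-10,-45,0,0,0],[0,0,0,0,0],[0,0,-30,0,0],[0,0,0,0,0],[0,0,0,0,0]]'
python3 - <<'E'
from h import *
s=bot.read_state(); f=grab('wrist'); save(f,'wrist7'); T=wT(f,np.r_[s['ee_pos'],s['tool_rot']]); print(s['ee_pos'])
yy,xx=np.mgrid[0:330,250:450]; P=pts(f,np.c_[xx.ravel(),yy.ravel()],T); p=P[(P[:,2]>148)&(P[:,2]<175)&(P[:,0]>515)]; print(p.min(0),p.max(0),len(p))
E
```

```text
t: 18.4
ee_pos: [494.5, -235.0, 191.7]
tool_rot: [-90.1, 0.1, -86.4]
wrist_force: [-0.0, -0.8, 0.2]
grip_width: 25.4
[ 494.45400352 -234.96797698  191.70512005]
[ 527.04452337 -245.2865083   148.0360383 ] [ 545.91164383 -227.52882321  167.80629808] 783
```

View pics/wrist7.png

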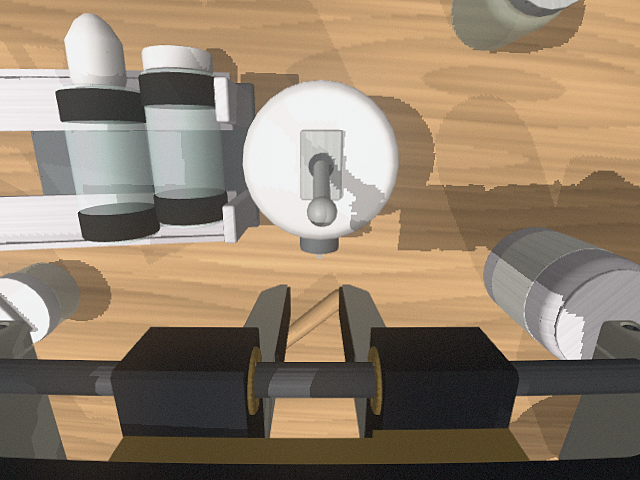

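Ball at (320,212), straight ahead of the finger centre line. Finish closing the fingers, go down, then push.

```bash
python3 -m creep '[[0,-1,-25,0,0],[0,0,-15,0,0],[0,0,0,0,0],[0,0,0,0,0],[5,0,0,0,0],[8,0.5,0,0,0],[5,0.3,0,0,0],[0,0,0,0,0]]'
```

```text
t: 19.25
ee_pos: [514.1, -235.7, 152.5]
tool_rot: [-89.9, -0.0, -86.4]
wrist_force: [-0.3, -0.2, -0.7]
grip_width: 0.5
```

```bash
python3 -m creep '[[4,0.2,0,0,0],[4,0.2,0,0,0],[4,0.2,0,0,0],[4,0.2,0,0,0],[0,0,0,0,0]]';python3 -m creep '[[4,0.2,0,0,0],[4,0.2,0,0,0],[4,0.2,0,0,0],[0,0,0,0,0]]'
```

```text
t: 19.75
ee_pos: [528.4, -236.1, 152.2]
tool_rot: [-90.0, -0.1, -86.5]
wrist_force: [-2.6, -2.0, 2.7]
grip_width: 0.5
t: 20.15
ee_pos: [542.5, -233.6, 152.2]
tool_rot: [-89.8, 0.0, -86.3]
wrist_force: [-0.2, -0.9, 0.2]
grip_width: 0.7
```

```bash
python3 -m creep '[[4,0.2,0,0,0],[4,0.2,0,0,0],[0,0,0,0,0],[0,0,0,0,0],[-10,0,0,0,0],[-20,0,0,0,0],[-20,0,20,0,0],[0,0,40,0,0],[0,0,30,0,0],[0,0,0,0,0],[0,0,0,0,0]]'
python3 - <<'E'
from h import *
s=bot.read_state(); f=grab('wrist'); save(f,'wrist8'); T=wT(f,np.r_[s['ee_pos'],s['tool_rot']]); print(s['ee_pos'],s['wrist_force'])
yy,xx=np.mgrid[0:330,200:450]; P=pts(f,np.c_[xx.ravel(),yy.ravel()],T); p=P[(P[:,2]>148)&(P[:,2]<175)&(P[:,0]>515)&(P[:,1]<-215)]; print(p.min(0),p.max(0),len(p))
f=grab('scene'); save(f,'scene3'); f=grab('top'); save(f,'top3')
E
```

```text
t: 21.25
ee_pos: [497.9, -234.4, 242.6]
tool_rot: [-90.0, -0.0, -86.5]
wrist_force: [-1.5, -0.2, -0.7]
grip_width: 0.7
[ 497.88207321 -234.39614604  242.59685468] [-1.47745537 -0.18309848 -0.67294548]
[ 570.29788636 -242.62976512  148.20727293] [ 589.57030224 -225.08509553  168.09596795] 556
```

View pics/wrist8.png

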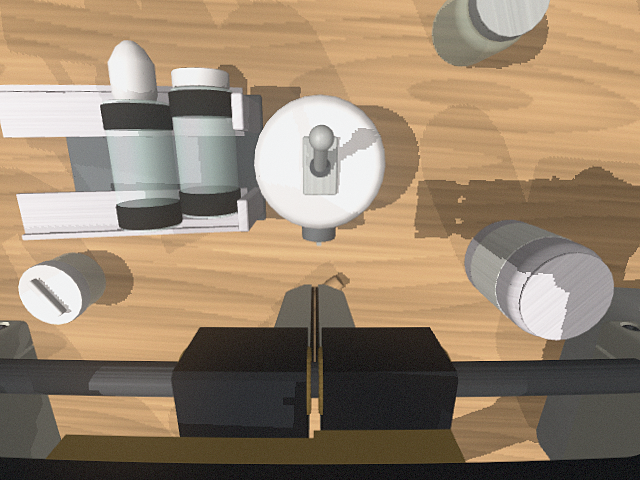

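View pics/scene3.png

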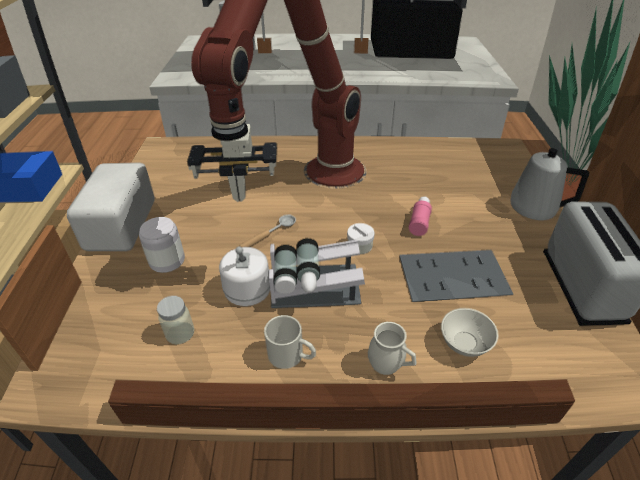

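View pics/top3.png

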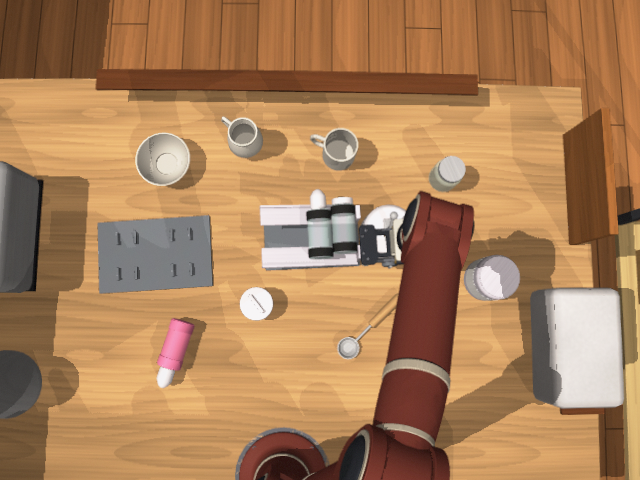

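The ball is now at x≈580, on the far side of the pivot (559). The bottles lie in order and the bystanders are where they were. One check of the seats before handing in.

```bash
python3 - <<'E'
from h import *
s=bot.read_state(); f=grab('wrist'); T=wT(f,np.r_[s['ee_pos'],s['tool_rot']]); g=f['frame'].max(2)
o=np.array([554.8,-158]); a=np.radians(3.4); R=np.array([[np.cos(a),np.sin(a)],[-np.sin(a),np.cos(a)]])
for x0,y0,x1,y1 in [(98,98,178,132),(112,195,186,232),(166,85,233,118),(176,185,244,218)]:
    m=np.zeros(g.shape,np.uint8); m[y0:y1,x0:x1]=g[y0:y1,x0:x1]<80
    ys,xs=np.where(cv2.morphologyEx(m,cv2.MORPH_OPEN,np.ones((5,5)))); P=pts(f,np.c_[xs,ys],T); P=P[(P[:,2]>80)&(P[:,2]<135)]
    q=(P[:,:2]-o)@R.T; A=np.c_[2*q[:,1],2*P[:,2],np.ones(len(P))]; c=np.linalg.lstsq(A,q[:,1]**2+P[:,2]**2,rcond=None)[0]
    print(len(P),'feeder x',np.percentile(q[:,0],[2,98]).round(1),'y,z',c[:2].round(1),'zmax',np.percentile(P[:,2],98).round(1))
f0=np.load('pics/last_top.npy',allow_pickle=True).item()['frame'].astype(int)
i0=cv2.imread('pics/top0.png')[:,:,::-1].astype(int)
for n,(x0,y0,x1,y1) in dict(bowl=(130,130,195,190),jug=(218,110,270,165),mug=(305,120,365,175),jar=(425,150,470,195),pac=(235,285,278,325),pink=(150,310,200,395),tin=(470,250,525,305),spoon=(330,320,385,362)).items(): print(n,np.abs(f0-i0)[y0:y1,x0:x1].mean().round(2))
E
```

```text
1913 feeder x [30.2 49.7] y,z [76.8 97. ] zmax 122.2
1490 feeder x [-53.1 -31.7] y,z [78.7 94. ] zmax 121.9
1628 feeder x [40.4 59. ] y,z [26.2 85.3] zmax 114.3
1352 feeder x [-45.3 -24.5] y,z [26.6 83.3] zmax 112.5
bowl 11.84
jug 22.36
mug 16.51
jar 17.54
pac 14.04
pink 13.66
tin 30.84
spoon 15.83
```

```bash
python3 - <<'E'
from h import *
a=cv2.imread('pics/top0.png',0).astype(np.float32); b=cv2.imread('pics/top3.png',0).astype(np.float32)
print('empty table',np.abs(a-b)[400:440,100:200].mean(), a[400:440,100:200].mean(), b[400:440,100:200].mean())
for n,(x0,y0,x1,y1) in dict(bowl=(130,130,195,190),jug=(218,110,270,165),mug=(305,120,365,175),jar=(425,150,470,195),pac=(235,285,278,325),pink=(150,310,200,395),tin=(462,250,525,305),spoon=(330,320,385,362)).items():
    A=a[y0:y1,x0:x1];B=b[y0:y1,x0:x1]; w=cv2.createHanningWindow(A.shape[::-1],cv2.CV_32F); print(n,np.round(cv2.phaseCorrelate(A.copy(),B.copy(),w),2))
s=bot.read_state(); print(s['t'],s['ee_pos'])
E
```

```text
empty table 15.8015 146.13875 161.94025Traceback (most recent call last):
  File "<stdin>", line 5, in <module>
    return _wrapfunc(a, 'round', decimals=decimals, out=out)
    return _wrapit(obj, method, *args, **kwds)
    conv = _array_converter(obj)
ValueError: setting an array element with a sequence. The requested array has an inhomogeneous shape after 1 dimensions. The detected shape was (2,) + inhomogeneous part.
```

The picture difference comes from overall brightness: the empty table is 16 levels brighter too. I'll check for shifts instead.

```bash
python3 - <<'E'
from h import *
a=cv2.imread('pics/top0.png',0).astype(np.float32); b=cv2.imread('pics/top3.png',0).astype(np.float32)
for n,(x0,y0,x1,y1) in dict(bowl=(130,130,195,190),jug=(218,110,270,165),mug=(305,120,365,175),jar=(425,150,470,195),pac=(235,285,278,325),pink=(150,310,200,395),tin=(462,250,525,305),spoon=(330,320,385,362)).items():
    A=a[y0:y1,x0:x1].copy();B=b[y0:y1,x0:x1].copy(); w=cv2.createHanningWindow(A.shape[::-1],cv2.CV_32F); d,r=cv2.phaseCorrelate(A,B,w); print(n,np.round(d,2),round(r,2))
s=bot.read_state(); print(s['t'],s['ee_pos'])
E
```

```text
bowl [-0.09 -0.16] 0.89
jug [0.14 0.23] 0.91
mug [-0.03  0.01] 0.96
jar [0.25 0.51] 0.95
pac [0.55 0.06] 0.99
pink [ 0.09 -0.04] 0.9
tin [0.19 0.52] 0.5
spoon [-0.03  0.55] 0.99
21.45 [ 497.57645399 -233.91613041  240.70785163]
```

```bash
python3 -c "
from workcell import workorder; print(workorder.hand_in())"
```

```text
the job is handed in; nothing more can be done
None
```

The job is handed in, at about 21.5 s on the robot's clock. The flat-capped bottle went down the ramp first and the bottle with the long teat cover second. Each was lowered in about 1 mm steps until it touched the rails, then let go. With both in, I pushed the switch over with the closed fingers.

What the last checks showed:
- **Bottles:** The short one is against the stops at feeder y ≈ 26 mm (28 expected). The long one is behind it at y ≈ 78 mm (83 expected). I put that 5 mm gap down to the measurement, since the pictures show them touching. The short bottle sits about 7 mm towards +x, but still between the curbs.
- **Switch:** The ball moved from x ≈ 536 to x ≈ 580, past the pivot at 559, and stayed there after the fingers backed away. The arm was clear of everything at hand-in.
- **Other things on the counter:** Bystanders and the pink bottle show shifts of 0.55 pixel or less (about 1 mm), which I take as noise. The tin is the least certain, because its before-and-after match was weak. My first comparison disagreed only because the whole picture had brightened.
- **Forces:** The highest wrist force I read was about 14 N, when setting down the short bottle.

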